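# Hone a gouge on the hand-cranked honing wheel

### The job

Take the blue crank handle of the honing wheel and crank it counter-clockwise (seen from above) until the leather-faced wheel itself turns at about 20 turns a minute, and keep the wheel between 17 and 23 turns a minute for at least 6 seconds without a break, so that the clamped gouge is honed evenly. Then bring the wheel to a standstill with its red mark at the yellow pointer, let go of the handle and move clear. The drive slips, so watch the wheel and not your hand; never let the wheel pass 30 turns a minute, never let it run backwards (the edge would dig in; if you miss the pointer, go round again), and leave everything else on the bench where it is.

Things in the scene. Friction and masses are not known exactly. Their poses are not given: they have to be found in the camera images.
- hone: Fixed honing machine, round green base 350 mm across, 45 mm high. Origin: centre of its underside, on the upright axis of wheel and crank; its x axis runs out to the yellow pointer, y towards the clamped gouge. Gouge and clamp (own frame x -5 to 155, y 105 to 187 mm) stand up to 150 mm above the bench. The pointer post stands at x 157 to 189, up to 91 mm.
- hub (a point): Point on the axis of wheel and crank, 140 mm above the bench (above the middle of the crank hub, whose top is at 119 mm).
- pointer (a point): Tip of the fixed yellow pointer, beside the wheel's rim, 158 mm from the axis, 80 mm above the bench.
- wheel (a joint): Wheel angle, rad: 0 or any multiple of 2 pi = red mark at the pointer; grows counter-clockwise from above, never wraps. Steel wheel, tan leather face, 300 mm across, top 80 mm above the bench. Nominal 5 kg, inertia 0.056 kg m2 (either varies by 40 percent). Drag on it, nominal: 0.03 N m constant plus 0.008 N m per rad/s.
- mark (a point): Point on the red radial stripe on the wheel's top, 140 mm from the axis, 80 mm above the bench; stripe 16 mm wide, from 75 mm to the rim.
- crank (a joint): Angle of the crank relative to the wheel, rad, counter-clockwise, endless. The crank drives the wheel only through a viscous slipping coupling: torque 0.05 N m per rad/s of crank speed minus wheel speed. So the wheel lags (time constant about 1 s) and runs slower, nominally 2.1 rad/s for 3.0 of the crank; a crank held still brakes it the same way.
- grip (a point): Where to take the crank handle: on the axis of the upright round blue handle (30 mm diameter, 109 to 175 mm above the bench); this point is 153 mm above the bench and 60 mm from the wheel's axis. The handle spins freely on its pin, so the gripper need not turn with the crank. Crank arm below it: top at 107 mm.
- paste_tin: Tin of honing paste, 72 mm diameter, 50 mm high; origin centre of its underside. Leave alone.
- mallet: Upright wooden carver's mallet, 84 mm diameter, 222 mm high; origin centre of its underside. Leave alone.
- blank: Block of light wood, 160 x 75 x 60 mm; origin centre of its underside. Leave alone.
- gouge_a: Gouge lying on the bench, dark handle, 235 mm long along its x, 30 mm thick; origin on the bench under the front end of its handle. Leave alone.
- gouge_b: Gouge lying on the bench, brown handle, 255 mm long along its x, 30 mm thick; origin on the bench under the front end of its handle. Leave alone.
- mug: Blue mug, 80 mm diameter, 90 mm high; origin centre of its underside. Leave alone.

How it is judged:
On the way, in this order (a step that is already met when the one before it is completed fails the run):
1. the wheel turns counter-clockwise at 17 to 23 turns a minute (1.77 to 2.42 rad/s) for 6 s (velocity of joint wheel between 1.77 and 2.42 rad/s), for 5.9 s.
2. then the wheel stands still with its red mark at the pointer (velocity of joint wheel between -0.05 and 0.05 rad/s and y of mark in the frame of hone between -0.022 and 0.022 m and x of mark in the frame of hone above 0.1 m), for 0.3 s.
At the end, for the whole second after the job is handed in: The wheel stands still (under 0.05 rad/s) with the middle of its red mark within 22 mm to either side of the pointer, measured at 140 mm from the axis (0.157 rad), and the handle is released (all of step 2); the robot touches nothing.
It fails at once if the wheel passes 30 turns a minute (3.2 rad/s) (velocity of joint wheel above 3.2 rad/s).
It fails at once if the wheel runs backwards (faster than 0.2 rad/s) (velocity of joint wheel below -0.2 rad/s).
It fails at once if something else on the bench is moved more than 20 mm (distance of any of paste_tin, mallet, blank, gouge_a, gouge_b, mug from where it was at the start of the episode above 0.02 m).
It also fails if it takes over 64 s, if anything falls off the work surface, if the arm or the gripper's body presses on something with over 40 N, if the wrist force passes 120 N, or if a joint passes its speed limit or range.

### The arm

A 6-joint arm with a two-finger parallel gripper is mounted at the origin on the work surface. World frame = base frame: x ahead of the robot, y to its left, z up, the work surface at z = 0. Lengths are in m, angles in rad, forces in N, time in s.
With the tool pointing down it reaches from about 0.325 to 0.775 m from the base axis. Payload 5.5 kg.
Tool frame: the origin (TCP) lies midway between the tips of the shut fingers; the grasp point (between the pads) lies 19 mm behind it (arm.grasp_offset is the distance from the TCP to the grasp point, in m); z points along the fingers, y is the line along which they close (so a half turn about z gives the same grasp; the last joint's range is limited). The gripper opens to 88 mm and grips with 3 to 60 N. Pads are 20 mm wide; open, the fingers measure 115 mm over their backs; the gripper's body (75 mm by 178 mm) begins 61 mm behind the grasp point.
Start: joints at [-1.256, 0.091, 1.231, -0, 1.82, -0.057], TCP at [0.218, -0.559, 0.223] pointing down, gripper open.
Joint ranges: [-2.87, 2.87], [-0.86, 2.18], [0.17, 2.46], [-1.51, 4.65], [0.06, 2.69], [-2.65, 2.65]. Speed limits (rad/s): [2.57, 2.57, 3.01, 3.14, 3.14, 3.14].

### API

Orientations are given as [roll, pitch, yaw] about the fixed x, y, z axes, in that order (R = Rz(yaw) Ry(pitch) Rx(roll)).
In Python, from workcell import arm gives the robot as it stands. The module is installed in compiled form; this text tells all that it offers.
- The arm moves only by the shell command python3 -m inch 'ROWS' [OPENING] [FORCE]. ROWS is JSON, a list that holds one entry, the list of rows, each a list of 4 numbers: the shift along the tool's x, y, z in mm, then the turn about the tool's z in degrees. In form: [[[tx, ty, tz, yaw], ...]]. A call has 1 to 12 rows; each row is the pose to reach, as a shift and turn from the pose commanded when the call began, along the tool's axes at that moment; what a row does not reach only later rows make up. A row lasts 1/8 s, in which the tool goes at most 62.5 mm and 10.7 degrees, less where a joint would pass 70% of its speed; a pose out of reach is approached as far as the arm can. A call with a gripper value outside its range is refused whole. OPENING is the closure, from 0 (fully open) to 1 (shut), set as the call begins (- or left out, the last holds). The fingers move at their own pace and stop on an object; FORCE is the grip in N (left out, the last holds). Time passes only in rows, so rows that repeat a pose let the fingers close. It gives the time, the measured TCP pose, the force, the opening and the grip force at its end, in the units of the state.
- arm.sense(): the state, without advancing time (a new reading comes with each control period).
- arm.read_camera(name): name is "scene" or "top" or "wrist"; returns a dict with "color" (420x560x3 uint8, red, green, blue), "z_map" (420x560 float32, m along the optical axis (not along the pixel's ray), 0 where there is no reading), "fovy" (degrees; the focal length in pixels is half the picture's height over the tangent of half this angle, whatever the lens; pixels are square), "cx", "cy" (the principal point, pixels), "distortion" ([k1, k2, p1, p2, k3] as OpenCV has them; the pictures are not rectified), "R" (3x3) and "t" (3): a world point X has camera coordinates R X + t. Camera axes: x right, y down, z forward; pixel columns grow to the right and rows downward; lengths in m; the calibration is good to about 2 mm. A picture is of the moment at which its call begins.
- arm.close_job(): hands the job in; it is judged then, once.
The state is a dict: "clock": time; "qpos": joint angles; "qvel": joint speeds; "joint_torque": joint torques, N m; "ee_pos": TCP position; "tool_rot": TCP orientation; "force": force on the tool from outside, world axes, zero at the start; "moment": the same for the moment, N m; "finger_gap": opening from 0.0 (shut) to 1.0 (fully open); "grasp_force": force on a finger pad.
Only numpy, scipy, OpenCV 4.12 (cv2) and the standard library are available. Lean on these libraries where they do the work, as an engineer would, in place of code of your own. Each camera call takes 0.05 s, during which the arm holds its last target. There are 200 camera calls.

## Working session

There is one attempt and no reset: what is moved stays moved. The work goes in short steps, Python scripts to look and compute and a shell command to move; the robot and the scene stay as the last step left them, time stands still between calls to the robot, and variables do not carry over. Pictures are saved under pics/ and viewed, at most 10 in all, crops included, and the job is handed in when it is done.

```bash
mkdir -p pics
cat > h.py <<'E'
import numpy as np, cv2
from workcell import arm
def cam(n):
    c=arm.read_camera(n); h=c["color"].shape[0]
    f=h/2/np.tan(np.radians(c["fovy"])/2)
    c["K"]=np.array([[f,0,c["cx"]],[0,f,c["cy"]],[0,0,1]]); c["d"]=np.array(c["distortion"]); c["R"]=np.array(c["R"]); c["t"]=np.array(c["t"]); return c
def rays(c,px):
    return cv2.undistortPoints(np.array(px,float).reshape(-1,1,2),c["K"],c["d"]).reshape(-1,2)
def world(c,px):  # with depth
    px=np.array(px).reshape(-1,2); r=rays(c,px); z=c["z_map"][px[:,1].astype(int),px[:,0].astype(int)]
    P=np.c_[r*z[:,None],z]; return (P-c["t"])@c["R"], z
def onz(c,px,h):  # on plane z=h
    r=rays(c,px); D=np.c_[r,np.ones(len(r))]@c["R"]; o=-c["R"].T@c["t"]
    return o+D*((h-o[2])/D[:,2])[:,None]
E
python3 - <<'E'
from h import *
for n in ("top","scene"):
    c=cam(n); cv2.imwrite(f"pics/{n}0.png",c["color"][:,:,::-1]); print(n,-c["R"].T@c["t"],c["fovy"])
s=arm.sense(); print(s["clock"],s["ee_pos"],s["tool_rot"],arm.grasp_offset)
E
```

```text
top [0.34443864 0.02128276 1.33766356] 54.655180971214016
scene [1.25408286 0.11391396 1.2083812 ] 52.412555356095005
0.1 [ 0.21789292 -0.55876116  0.22162106] [-3.13984192e+00 -1.08580174e-04  3.71783801e-01] 0.0187
```

View pics/top0.png

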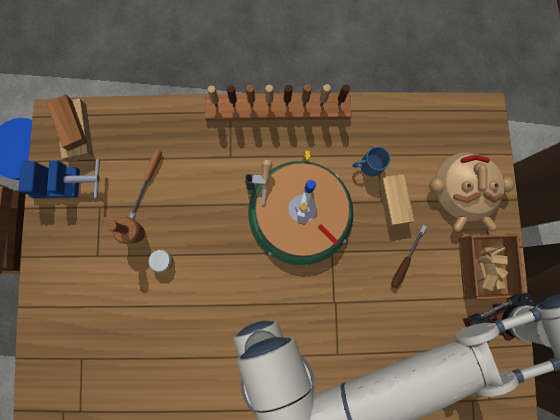

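View pics/scene0.png

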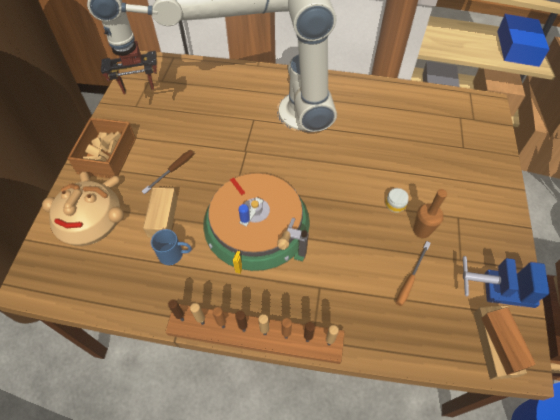

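Top view: wheel centred near (302,210), pointer at (307,155), blue handle at (310,187), red mark at (328,234), gouge and clamp at (258,180), mug at (375,160), blank at (397,198). World +x is up in the picture and +y is left.

```bash
cat >> h.py <<'E'
def seg(c,kind,lo=None,hi=None,box=None):
    hsv=cv2.cvtColor(c["color"],cv2.COLOR_RGB2HSV); H,S,V=[hsv[:,:,i].astype(int) for i in range(3)]
    m={"blue":(H>105)&(H<130)&(S>150)&(V>60),"red":((H<5)|(H>174))&(S>170)&(V>90),"yellow":(H>22)&(H<34)&(S>170)&(V>120),"tan":(H>5)&(H<16)&(S>90)&(V>110)}[kind]
    v,u=np.nonzero(m); px=np.c_[u,v]; P,z=world(c,px); k=z>0
    if box is not None: k&=(P[:,0]>box[0])&(P[:,0]<box[1])&(P[:,1]>box[2])&(P[:,1]<box[3])
    if lo is not None: k&=(P[:,2]>lo)&(P[:,2]<hi)
    return px[k],P[k]
E
python3 - <<'E'
from h import *
from scipy.optimize import least_squares
for n in ("top","scene"):
    c=cam(n)
    v,u=np.mgrid[60:300,130:420]; px=np.c_[u.ravel(),v.ravel()]; P,z=world(c,px)
    k=(abs(P[:,2]-.08)<.006)&(z>0)&(P[:,0]>.2)&(P[:,0]<.85)&(abs(P[:,1])<.3); W=P[k]
    print(n,"wheel n",len(W),"z",np.median(W[:,2]),W.min(0),W.max(0))
    (x,y),r=cv2.minEnclosingCircle(W[:,:2].astype(np.float32)); print(" circ",x,y,r)
    # robust: hull pts circle fit r=.15
    hl=cv2.convexHull(W[:,:2].astype(np.float32))[:,0]
    s=least_squares(lambda p:np.hypot(*(hl-p).T)-.15,[x,y],loss='soft_l1',f_scale=.002); print(" fit",s.x)
    for kd,lo,hi in(("blue",.09,.19),("red",.06,.1),("yellow",.05,.13)):
        q,P=seg(c,kd,lo,hi,(.3,.85,-.22,.25)); print(kd,len(q),P.mean(0) if len(q) else"",P.min(0) if len(q) else"",P.max(0) if len(q) else "")
        if kd=="blue":
            t=P[P[:,2]>.170]; print(" top",len(t),t.mean(0))
E
```

```text
top wheel n 6270 z 0.07889077024373217 [ 0.39881341 -0.29886321  0.0740042 ] [0.73339091 0.08529427 0.08595584]
 circ 0.5957785248756409 -0.12470722943544388 0.21214838325977325
 fit [ 0.54803733 -0.08677759]
blue 95 [ 0.59755222 -0.10434613  0.164189  ] [ 0.58725225 -0.1192104   0.11662402] [ 0.61414468 -0.09173521  0.18227754]
 top 56 [ 0.60142404 -0.10515788  0.17394054]
red 106 [ 0.46267769 -0.16326307  0.07995407] [ 0.43105997 -0.1918591   0.07248786] [ 0.49167226 -0.13436014  0.08612149]
yellow 17 [ 0.71958769 -0.10958711  0.08612691] [ 0.70104174 -0.11466306  0.07795477] [ 0.73075851 -0.1012633   0.09364277]
scene wheel n 5116 z 0.07866180948816491 [ 0.39955469 -0.2997751   0.07400434] [0.73527388 0.08810734 0.08599401]
 circ 0.6014330387115479 -0.12083952128887177 0.21180720627307892
 fit [ 0.55137754 -0.08891722]
blue 78 [ 0.61024647 -0.10582829  0.16391665] [ 0.59249052 -0.11706037  0.12449613] [ 0.61937675 -0.09543455  0.17747712]
 top 45 [ 0.60663559 -0.10595853  0.17326007]
red 58 [ 0.46399227 -0.16565357  0.07867587] [ 0.43789089 -0.19171131  0.07175542] [ 0.4894007  -0.14066374  0.0835193 ]
yellow 45 [ 0.72096218 -0.10898441  0.08703802] [ 0.70473181 -0.11882671  0.06531163] [ 0.7335074  -0.09998805  0.09378234]
```

Run:
```python
from h import *
from scipy.optimize import least_squares
for n in ("top","scene"):
    c=cam(n)
    v,u=np.mgrid[60:300,130:420]; px=np.c_[u.ravel(),v.ravel()]; P,z=world(c,px)
    k=(abs(P[:,2]-.08)<.006)&(z>0)&(np.hypot(P[:,0]-.548,P[:,1]+.084)<.158); W=P[k]
    ang=np.arctan2(W[:,1]+.084,W[:,0]-.548); r=np.hypot(W[:,1]+.084,W[:,0]-.548)
    E=[]
    for a in np.arange(-np.pi,np.pi,.12):
        s=(abs(ang-a)<.06)
        if s.sum()>10:
            i=np.argmax(np.where(s,r,0)); E.append(W[i,:2])
    E=np.array(E); s=least_squares(lambda p:np.hypot(*(E-p[:2]).T)-p[2],[.548,-.084,.15],loss='soft_l1',f_scale=.002); print(n,s.x,np.median(abs(s.fun)))
    C=s.x[:2]
    for nm,p in(("handle",[.604,-.1055]),("mark",[.4633,-.1645]),("ptr",[.7205,-.1093])):
        d=np.array(p)-C; print(nm,np.hypot(*d),np.degrees(np.arctan2(d[1],d[0])))
```

```text
top [ 0.54559936 -0.08641357  0.14850839] 0.0004802244627513663
handle 0.06144042735483525 -18.09836542098049
mark 0.11344899782449056 -136.5046717696398
ptr 0.17639167056524263 -7.455017358286679
scene [ 0.54768324 -0.08917297  0.1480101 ] 0.0007474295683207732
handle 0.05863573109716493 -16.16763076957616
mark 0.11311363328627398 -138.24542416742906
ptr 0.17398485105433747 -6.643002573827044
```

```bash
python3 -m inch '[[[35,-19,0,2],[80,-43,0,4],[130,-70,0,6],[185,-99,0,8],[240,-129,0,10],[295,-158,0,12],[350,-188,0,14],[400,-215,0,16],[445,-239,0,18],[485,-260,0,20],[510,-274,0,21.3],[524,-282,0,21.3]]]' 0
python3 - <<'E'
from h import *
c=cam("wrist"); cv2.imwrite("pics/w1.png",c["color"][:,:,::-1])
P=seg(c,"blue",.09,.19,(.3,.85,-.22,.25))[1]; print(len(P),P.mean(0)); t=P[P[:,2]>.169]; print(len(t),t.mean(0),t.min(0),t.max(0))
s=arm.sense(); print(s["clock"],s["ee_pos"],s["tool_rot"],s["qpos"])
E
```

```text
clock: 1.8
ee_pos: [0.6044, -0.1047, 0.2222]
tool_rot: [-3.141, 0.001, 0.002]
force: [0.3, -0.8, 1.2]
finger_gap: 1.002
grasp_force: 0.0
2162 [ 0.60769805 -0.10717757  0.16755691]
1596 [ 0.60492624 -0.10730126  0.17484321] [ 0.58943262 -0.1208683   0.16904714] [ 0.61775818 -0.0937637   0.17771697]
1.85 [ 0.60488939 -0.10369538  0.22209827] [-3.14056688e+00  2.42918603e-04  2.61252609e-03] [-2.25745477e-01  1.28749324e-01  1.19127104e+00  9.74753126e-04
  1.82204100e+00  1.34268056e+00]
```

View pics/w1.png

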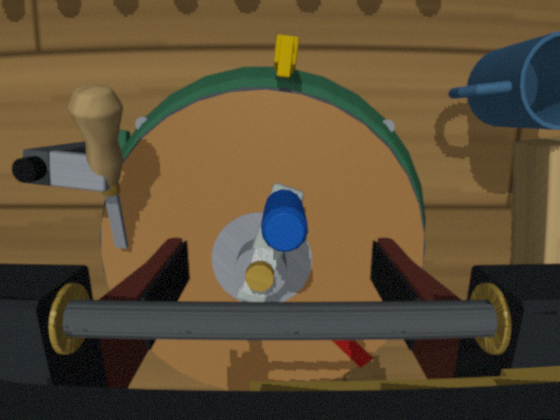

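The wrist view shows the blue handle at (285,222), between the fingers. The red mark is at (355,350) and the pointer at (286,55). I'll go down and grip.

```bash
python3 -m inch '[[[0,2,25,0],[0,2,55,0],[0,2,80,0],[0,2,86,0],[0,2,86,0]]]' 0; python3 -m inch '[[[0,0,0,0],[0,0,0,0],[0,0,0,0],[0,0,0,0],[0,0,0,0],[0,0,0,0]]]' 1 25;  python3 - <<'E'
from h import *
s=arm.sense(); print(s["clock"],s["ee_pos"],s["tool_rot"],s["force"])
for n in("top","scene","wrist"):
    c=cam(n)
    r=seg(c,"red",.06,.1,(.39,.71,-.25,.07))[1]; 
    print(n,len(r), r.mean(0) if len(r) else "")
E
```

```text
clock: 2.48
ee_pos: [0.6035, -0.1085, 0.1371]
tool_rot: [3.141, -0.0, -0.001]
force: [-0.3, -0.2, 0.5]
finger_gap: 1.002
grasp_force: 0.0
clock: 3.22
ee_pos: [0.6037, -0.1079, 0.1366]
tool_rot: [-3.142, 0.0, 0.0]
force: [-0.4, -0.6, -0.1]
finger_gap: 0.357
grasp_force: 0.0
3.225 [ 0.60370238 -0.10789117  0.13657804] [-3.14157311e+00  1.22910473e-04  1.00903469e-04] [-0.35377738 -0.62912448 -0.14272156]
top 5 [ 0.49010035 -0.14291954  0.07907817]
scene 0 
wrist 77 [ 0.49105866 -0.14113752  0.08142234]
```

```bash
cat >> h.py <<'E'
C=np.array([.5466,-.0878]); PTR=np.radians(-7.05)
def rows(p0,steps,R=60):
    a=np.radians(p0); q=a+np.radians(np.cumsum(steps))
    print(str([[[int(round(R*(np.cos(b)-np.cos(a)))),int(round(-R*(np.sin(b)-np.sin(a)))),0,0] for b in q]]).replace(" ",""),"end",p0+sum(steps))
def look(ns=("top","scene")):
    s=arm.sense(); p=s["ee_pos"]-np.r_[C,0]; print("t",round(s["clock"],3),"tcp r,phi",np.hypot(p[0],p[1]).round(4),np.degrees(np.arctan2(p[1],p[0])).round(1),"F",np.round(s["force"],1),"gap",round(s["finger_gap"],3),round(s["grasp_force"],1))
    for n in ns:
        t=arm.sense()["clock"]; c=cam(n); r=seg(c,"red",.055,.105,(.39,.71,-.25,.07))[1]
        if len(r)<6: print(n,"none",len(r)); continue
        d=r[:,:2]-C; k=np.hypot(*d.T)<.155; d=d[k]; a=np.arctan2(d[:,1],d[:,0]); m=np.angle(np.exp(1j*a).mean())
        print(n,"t",round(t,3),"n",len(d),"r",np.hypot(*d.T).mean().round(3),"theta",round(m-PTR,3))
E
python3 -c "
from h import *
rows(-18.5,[3,6,9,12,15,15,15,15,15,12,9,6])"
```

```text
[[[1,-3,0,0],[2,-9,0,0],[3,-19,0,0],[2,-31,0,0],[-3,-46,0,0],[-12,-59,0,0],[-24,-69,0,0],[-38,-76,0,0],[-53,-79,0,0],[-66,-78,0,0],[-75,-76,0,0],[-81,-74,0,0]]] end 113.5
```

```bash
python3 -m inch '[[[1,-3,0,0],[2,-9,0,0],[3,-19,0,0],[2,-31,0,0],[-3,-46,0,0],[-12,-59,0,0],[-24,-69,0,0],[-38,-76,0,0],[-53,-79,0,0],[-66,-78,0,0],[-75,-76,0,0],[-81,-74,0,0]]]' 1 25;  python3 - <<'E'
from h import *
look()
rows(113.5,[20]*12)
rows(113.5,[22.5]*12)
E
```

```text
clock: 4.88
ee_pos: [0.522, -0.0338, 0.1366]
tool_rot: [-3.141, 0.0, 0.0]
force: [0.7, -0.6, -1.1]
finger_gap: 0.339
grasp_force: 25.0
t 4.875 tcp r,phi 0.0593 114.5 F [ 0.7 -0.6 -1.1] gap 0.339 25.0
top t 4.875 n 105 r 0.112 theta -1.619
scene t 4.925 n 57 r 0.114 theta -1.576
[[[-17,12,0,0],[-30,28,0,0],[-36,48,0,0],[-34,69,0,0],[-26,88,0,0],[-12,103,0,0],[7,113,0,0],[28,115,0,0],[48,110,0,0],[65,99,0,0],[78,82,0,0],[84,62,0,0]]] end 353.5
[[[-19,13,0,0],[-32,33,0,0],[-36,56,0,0],[-31,79,0,0],[-18,98,0,0],[2,111,0,0],[25,115,0,0],[48,110,0,0],[67,97,0,0],[80,77,0,0],[84,54,0,0],[79,31,0,0]]] end 383.5
```

```bash
python3 -m inch '[[[-19,13,0,0],[-32,33,0,0],[-36,56,0,0],[-31,79,0,0],[-18,98,0,0],[2,111,0,0],[25,115,0,0],[48,110,0,0],[67,97,0,0],[80,77,0,0],[84,54,0,0],[79,31,0,0]]]';  python3 - <<'E'
from h import *
look()
rows(23.5,[22.5]*12)
E
```

```text
clock: 6.48
ee_pos: [0.6021, -0.0641, 0.1365]
tool_rot: [3.141, -0.0, -0.0]
force: [-6.3, -3.4, 1.6]
finger_gap: 0.337
grasp_force: 25.0
t 6.475 tcp r,phi 0.0603 23.1 F [-6.3 -3.4  1.6] gap 0.337 25.0
top none 0
scene t 6.525 n 94 r 0.119 theta 0.661
[[[-13,-19,0,0],[-33,-32,0,0],[-56,-36,0,0],[-79,-31,0,0],[-98,-18,0,0],[-111,2,0,0],[-115,25,0,0],[-110,48,0,0],[-97,67,0,0],[-77,80,0,0],[-54,84,0,0],[-31,79,0,0]]] end 293.5
```

```bash
python3 -m inch '[[[-13,-19,0,0],[-33,-32,0,0],[-56,-36,0,0],[-79,-31,0,0],[-98,-18,0,0],[-111,2,0,0],[-115,25,0,0],[-110,48,0,0],[-97,67,0,0],[-77,80,0,0],[-54,84,0,0],[-31,79,0,0]]]';  python3 - <<'E'
from h import *
look(("top","wrist"))
rows(293.5,[22.5]*12)
rows(293.5,[21.5]*12)
E
```

```text
clock: 8.07
ee_pos: [0.5709, -0.1437, 0.1365]
tool_rot: [-3.141, 0.0, -0.001]
force: [-4.7, 8.1, 3.0]
finger_gap: 0.337
grasp_force: 25.0
t 8.075 tcp r,phi 0.0609 -66.5 F [-4.7  8.1  3. ] gap 0.337 25.0
top t 8.075 n 24 r 0.085 theta -2.64
wrist t 8.125 n 639 r 0.088 theta -2.523
[[[19,-13,0,0],[32,-33,0,0],[36,-56,0,0],[31,-79,0,0],[18,-98,0,0],[-2,-111,0,0],[-25,-115,0,0],[-48,-110,0,0],[-67,-97,0,0],[-80,-77,0,0],[-84,-54,0,0],[-79,-31,0,0]]] end 563.5
[[[19,-13,0,0],[31,-31,0,0],[36,-53,0,0],[33,-75,0,0],[21,-94,0,0],[4,-108,0,0],[-18,-115,0,0],[-40,-113,0,0],[-60,-103,0,0],[-75,-86,0,0],[-83,-65,0,0],[-83,-43,0,0]]] end 551.5
```

```bash
cat > fit.py <<'E'
import numpy as np
from scipy.optimize import least_squares
# crank speed segments (t0,t1,rad/s)
D=np.pi/180*8
SEG=[(3.375+.125*i,3.5+.125*i,s*D) for i,s in enumerate([3,6,9,12,15,15,15,15,15,12,9,6])]+[(4.975,6.475,22.5*D),(6.575,8.075,22.5*D)]
OBS=[(3.3,-2.275),(4.875,-1.619),(4.925,-1.576),(6.525,.661),(8.075,3.643),(8.125,3.76)]
def sim(p,segs,tend,lag=.05,th=-2.275):
    I,cv=p; cc=.03; dt=.005; t=3.3; w=0; T=[];H=[];W=[]
    sg=np.array(segs)
    while t<tend:
        k=(t-lag>=sg[:,0])&(t-lag<sg[:,1]); c=sg[k,2][0] if k.any() else 0
        tq=.05*(c-w)-cv*w
        if w<=0 and abs(tq)<cc: w=0
        else: w=max(0,w+dt*(tq-cc)/I)
        th+=w*dt; t+=dt; T.append(t);H.append(th);W.append(w)
    return map(np.array,(T,H,W))
def fit(segs,obs):
    o=np.array(obs)
    def f(p):
        T,H,W=sim(p,segs,o[-1,0]+.01); return np.r_[(np.interp(o[:,0],T,H)-o[:,1])/.03,(p[0]-.056)/.015,(p[1]-.008)/.004]
    s=least_squares(f,[.056,.008],diff_step=.02); return s.x,s.fun
E
python3 - <<'E'
from fit import *
p,f=fit(SEG,OBS); print(p,f.round(2))
for st in(21,22.5,24):
    T,H,W=sim(p,SEG+[(8.175,9.675,st*D),(9.775,11.275,st*D),(11.375,12.875,st*D)],12.9)
    print(st,np.interp([8.1,8.5,9,9.7,10,11.2,12.8],T,W).round(2),H[-1])
E
```

```text
[0.04434916 0.00867008] [ 0.   -0.25 -0.48  0.23  0.19 -0.22 -0.78  0.17]
21 [2.09 1.84 1.91 1.96 1.72 1.93 1.93] 12.61196672737459
22.5 [2.09 1.89 2.02 2.11 1.86 2.1  2.11] 13.278690076491653
24 [2.09 1.94 2.14 2.26 2.01 2.28 2.28] 13.94541342560873
```

```bash
python3 -m inch '[[[19,-13,0,0],[32,-33,0,0],[36,-56,0,0],[31,-79,0,0],[18,-98,0,0],[-2,-111,0,0],[-25,-115,0,0],[-48,-110,0,0],[-67,-97,0,0],[-80,-77,0,0],[-84,-54,0,0],[-79,-31,0,0]]]';  python3 - <<'E'
from h import *
look(("top",))
rows(203.5,[22.5]*12)
E
```

```text
clock: 9.68
ee_pos: [0.4914, -0.1121, 0.1366]
tool_rot: [-3.14, -0.002, 0.001]
force: [9.8, 5.2, -4.4]
finger_gap: 0.338
grasp_force: 25.0
t 9.675 tcp r,phi 0.0603 -156.3 F [ 9.8  5.2 -4.4] gap 0.338 25.0
top t 9.675 n 98 r 0.112 theta 0.589
[[[13,19,0,0],[33,32,0,0],[56,36,0,0],[79,31,0,0],[98,18,0,0],[111,-2,0,0],[115,-25,0,0],[110,-48,0,0],[97,-67,0,0],[77,-80,0,0],[54,-84,0,0],[31,-79,0,0]]] end 473.5
```

```bash
python3 -m inch '[[[13,19,0,0],[33,32,0,0],[56,36,0,0],[79,31,0,0],[98,18,0,0],[111,-2,0,0],[115,-25,0,0],[110,-48,0,0],[97,-67,0,0],[77,-80,0,0],[54,-84,0,0],[31,-79,0,0]]]';  python3 - <<'E'
from h import *
look(("top",))
E
python3 -m inch '[[[-19,13,0,0],[-32,33,0,0],[-36,56,0,0],[-31,79,0,0],[-18,98,0,0],[2,111,0,0],[25,115,0,0],[48,110,0,0],[67,97,0,0],[80,77,0,0],[84,54,0,0],[79,31,0,0]]]';  python3 - <<'E'
from h import *
look(("scene",))
E
```

```text
clock: 11.22
ee_pos: [0.5214, -0.0336, 0.1365]
tool_rot: [3.139, -0.001, 0.001]
force: [6.6, -12.4, -2.9]
finger_gap: 0.338
grasp_force: 25.0
t 11.225 tcp r,phi 0.0597 114.9 F [  6.6 -12.4  -2.9] gap 0.338 25.0
top t 11.225 n 97 r 0.117 theta -2.471
clock: 12.78
ee_pos: [0.6014, -0.0627, 0.1365]
tool_rot: [-3.141, 0.0, 0.001]
force: [-4.1, -2.3, -0.0]
finger_gap: 0.337
grasp_force: 25.0
t 12.775 tcp r,phi 0.0603 24.6 F [-4.1 -2.3 -0. ] gap 0.337 25.0
scene t 12.775 n 83 r 0.114 theta 0.77
```

```bash
python3 -m inch '[[[-13,-19,0,0],[-33,-32,0,0],[-56,-36,0,0],[-79,-31,0,0],[-98,-18,0,0],[-111,2,0,0],[-115,25,0,0],[-110,48,0,0],[-97,67,0,0],[-77,80,0,0],[-54,84,0,0],[-31,79,0,0]]]';  python3 - <<'E'
from h import *
look(("top",))
E
python3 -m inch '[[[19,-13,0,0],[32,-33,0,0],[36,-56,0,0],[31,-79,0,0],[18,-98,0,0],[-2,-111,0,0],[-25,-115,0,0],[-48,-110,0,0],[-67,-97,0,0],[-80,-77,0,0],[-84,-54,0,0],[-79,-31,0,0]]]';  python3 - <<'E'
from h import *
from fit import *
look(("top",))
segs=SEG+[(8.175,9.675,22.5*D),(9.725,11.225,22.5*D),(11.275,12.775,22.5*D),(12.825,14.325,22.5*D),(14.375,15.875,22.5*D)]
p,f=fit(segs,OBS+[(9.675,6.872),(11.225,10.095),(12.775,13.336)]); print(p,f.round(2))
for n in range(0,9):
    T,H,W=sim(p,segs+[(15.925,15.925+n*.125,22.5*D)],21); print(n,np.interp(15.875,T,H),H[-1],6*np.pi,8*np.pi,W[-1],T[np.argmax((W<.01)&(T>17))])
E
```

```text
clock: 14.32
ee_pos: [0.5701, -0.1439, 0.1365]
tool_rot: [3.141, 0.002, -0.001]
force: [-2.1, 2.9, 0.8]
finger_gap: 0.341
grasp_force: 25.0
t 14.325 tcp r,phi 0.0608 -67.2 F [-2.1  2.9  0.8] gap 0.341 25.0
top t 14.325 n 104 r 0.112 theta -2.259
clock: 15.88
ee_pos: [0.4912, -0.1117, 0.1366]
tool_rot: [-3.14, -0.002, 0.001]
force: [10.7, 4.8, -6.3]
finger_gap: 0.342
grasp_force: 25.0
t 15.875 tcp r,phi 0.0603 -156.7 F [10.7  4.8 -6.3] gap 0.342 25.0
top t 15.875 n 85 r 0.105 theta 1.035
[0.04515637 0.0082111 ] [ 0.   -0.42 -0.65  0.01  0.47  0.08 -0.27 -0.1   0.07 -0.72  0.05]
0 19.835379639162422 20.94846335192144 18.84955592153876 25.132741228718345 0.0 17.18500000000091
1 19.835379639162422 21.21673416886715 18.84955592153876 25.132741228718345 0.0 17.320000000000885
2 19.835379639162422 21.485736393285812 18.84955592153876 25.132741228718345 0.0 17.45000000000086
3 19.835379639162422 21.755345892880744 18.84955592153876 25.132741228718345 0.0 17.585000000000832
4 19.835379639162422 22.025466902563902 18.84955592153876 25.132741228718345 0.0 17.715000000000806
5 19.835379639162422 22.296015327883367 18.84955592153876 25.132741228718345 0.0 17.84000000000078
6 19.835379639162422 22.566924662873497 18.84955592153876 25.132741228718345 0.0 17.970000000000756
7 19.835379639162422 22.838135798909903 18.84955592153876 25.132741228718345 0.0 18.10000000000073
8 19.835379639162422 23.109600751453616 18.84955592153876 25.132741228718345 0.0 18.225000000000705
```

```bash
python3 -c "
from h import *
rows(203.5,[22.5]*9+[16,9,4])
rows(203.5,[22.5]*9+[16,9,4]+[0])"
```

```text
[[[13,19,0,0],[33,32,0,0],[56,36,0,0],[79,31,0,0],[98,18,0,0],[111,-2,0,0],[115,-25,0,0],[110,-48,0,0],[97,-67,0,0],[83,-77,0,0],[75,-81,0,0],[71,-82,0,0]]] end 435.0
[[[13,19,0,0],[33,32,0,0],[56,36,0,0],[79,31,0,0],[98,18,0,0],[111,-2,0,0],[115,-25,0,0],[110,-48,0,0],[97,-67,0,0],[83,-77,0,0],[75,-81,0,0],[71,-82,0,0],[71,-82,0,0]]] end 435.0
```

```bash
python3 -m inch '[[[13,19,0,0],[33,32,0,0],[56,36,0,0],[79,31,0,0],[98,18,0,0],[111,-2,0,0],[115,-25,0,0],[110,-48,0,0],[97,-67,0,0],[83,-77,0,0],[75,-81,0,0],[71,-82,0,0]]]'; python3 -m inch '[[[0,0,0,0],[0,0,0,0],[0,0,0,0],[0,0,0,0],[0,0,0,0],[0,0,0,0],[0,0,0,0],[0,0,0,0],[0,0,0,0],[0,0,0,0],[0,0,0,0],[0,0,0,0]]]'
python3 - <<'E'
from h import *
look()
E
```

```text
clock: 17.42
ee_pos: [0.5617, -0.0302, 0.1366]
tool_rot: [-3.141, 0.001, 0.001]
force: [-1.4, -0.4, -1.5]
finger_gap: 0.338
grasp_force: 25.0
clock: 18.92
ee_pos: [0.5628, -0.0307, 0.1366]
tool_rot: [-3.141, -0.0, 0.0]
force: [1.7, 4.6, -1.4]
finger_gap: 0.337
grasp_force: 25.0
t 18.925 tcp r,phi 0.0594 74.2 F [ 1.7  4.6 -1.4] gap 0.337 25.0
top t 18.925 n 101 r 0.112 theta -1.37
scene t 18.975 n 61 r 0.113 theta -1.367
```

Run:
```python
from fit import *
for st in(12,14,15,16,17):
    T,H,W=sim([.0452,.0082],[(3.4+.125*i,3.525+.125*i,s*D) for i,s in enumerate([6]+[st]*10+[6])],9,th=0); print(st,H[-1])
from h import *
rows(75,[6]+[16]*10+[6]); rows(75,[6]+[15]*10+[6]);
```

```text
12 0.8752683328775742
14 1.123401814616635
15 1.2497855100639184
16 1.3774821153316141
17 1.5063549984479527
[[[-6,-1,0,0],[-23,-2,0,0],[-39,3,0,0],[-53,11,0,0],[-65,24,0,0],[-72,38,0,0],[-75,55,0,0],[-74,71,0,0],[-68,87,0,0],[-58,100,0,0],[-45,110,0,0],[-39,113,0,0]]] end 247
[[[-6,-1,0,0],[-22,-2,0,0],[-37,2,0,0],[-51,9,0,0],[-62,20,0,0],[-70,34,0,0],[-75,49,0,0],[-75,64,0,0],[-72,79,0,0],[-64,93,0,0],[-53,105,0,0],[-48,108,0,0]]] end 237
```

```bash
python3 -m inch '[[[-6,-1,0,0],[-22,-2,0,0],[-37,2,0,0],[-51,9,0,0],[-62,20,0,0],[-70,34,0,0],[-75,49,0,0],[-75,64,0,0],[-72,79,0,0],[-64,93,0,0],[-53,105,0,0],[-48,108,0,0]]]'; python3 -m inch '[[[0,0,0,0],[0,0,0,0],[0,0,0,0],[0,0,0,0],[0,0,0,0],[0,0,0,0],[0,0,0,0],[0,0,0,0],[0,0,0,0],[0,0,0,0],[0,0,0,0],[0,0,0,0]]]'
python3 - <<'E'
from h import *
look()
E
```

```text
clock: 20.52
ee_pos: [0.5159, -0.1398, 0.1366]
tool_rot: [3.141, -0.0, -0.0]
force: [0.8, 1.2, -2.5]
finger_gap: 0.336
grasp_force: 25.0
clock: 22.02
ee_pos: [0.5147, -0.139, 0.1366]
tool_rot: [3.142, 0.0, 0.0]
force: [0.4, -1.2, -2.4]
finger_gap: 0.334
grasp_force: 25.0
t 22.025 tcp r,phi 0.0603 -121.9 F [ 0.4 -1.2 -2.4] gap 0.334 25.0
top t 22.025 n 97 r 0.112 theta -0.118
scene t 22.075 n 88 r 0.118 theta -0.132
```

Run:
```python
from fit import *
from h import rows
for L in([5,10,10,10,5],[5,10,12,10,5],[5,10,10,10,10,5],[5,12,12,12,5]):
    T,H,W=sim([.0452,.0082],[(3.4+.125*i,3.525+.125*i,s*D) for i,s in enumerate(L)],9,th=0); print(L,H[-1]); rows(237.5,L+[0]*(12-len(L)))
```

```text
[5, 10, 10, 10, 5] 0.12367532408414735
[[[5,3,0,0],[14,7,0,0],[24,9,0,0],[35,9,0,0],[40,9,0,0],[40,9,0,0],[40,9,0,0],[40,9,0,0],[40,9,0,0],[40,9,0,0],[40,9,0,0],[40,9,0,0]]] end 277.5
[5, 10, 12, 10, 5] 0.14025781953691335
[[[5,3,0,0],[14,7,0,0],[26,9,0,0],[37,9,0,0],[42,9,0,0],[42,9,0,0],[42,9,0,0],[42,9,0,0],[42,9,0,0],[42,9,0,0],[42,9,0,0],[42,9,0,0]]] end 279.5
[5, 10, 10, 10, 10, 5] 0.1824713342135632
[[[5,3,0,0],[14,7,0,0],[24,9,0,0],[35,9,0,0],[45,8,0,0],[50,7,0,0],[50,7,0,0],[50,7,0,0],[50,7,0,0],[50,7,0,0],[50,7,0,0],[50,7,0,0]]] end 287.5
[5, 12, 12, 12, 5] 0.17438150389512438
[[[5,3,0,0],[16,7,0,0],[29,9,0,0],[41,9,0,0],[46,8,0,0],[46,8,0,0],[46,8,0,0],[46,8,0,0],[46,8,0,0],[46,8,0,0],[46,8,0,0],[46,8,0,0]]] end 283.5
```

```bash
python3 -m inch '[[[5,3,0,0],[14,7,0,0],[24,9,0,0],[35,9,0,0],[40,9,0,0],[40,9,0,0],[40,9,0,0],[40,9,0,0],[40,9,0,0],[40,9,0,0],[40,9,0,0],[40,9,0,0]]]'
python3 - <<'E'
from h import *
look()
# pointer direction check
for n in("top","scene"):
    c=cam(n); P=seg(c,"yellow",.06,.1,(.66,.75,-.16,-.05))[1]; d=P[:,:2].mean(0)-C; print(n,len(P),np.arctan2(d[1],d[0])-PTR)
    if n=="scene": cv2.imwrite("pics/s2.png",cv2.resize(c["color"][160:290,180:340,::-1],None,fx=4,fy=4))
E
```

```text
clock: 23.62
ee_pos: [0.5547, -0.1479, 0.1366]
tool_rot: [-3.142, 0.0, 0.0]
force: [-0.2, 0.9, -2.7]
finger_gap: 0.337
grasp_force: 25.0
t 23.625 tcp r,phi 0.0607 -82.3 F [-0.2  0.9 -2.7] gap 0.337 25.0
top t 23.625 n 86 r 0.115 theta 0.009
scene t 23.675 n 80 r 0.115 theta -0.004
top 14 -0.007706641759337565
scene 43 0.0030237693655911363
```

View pics/s2.png

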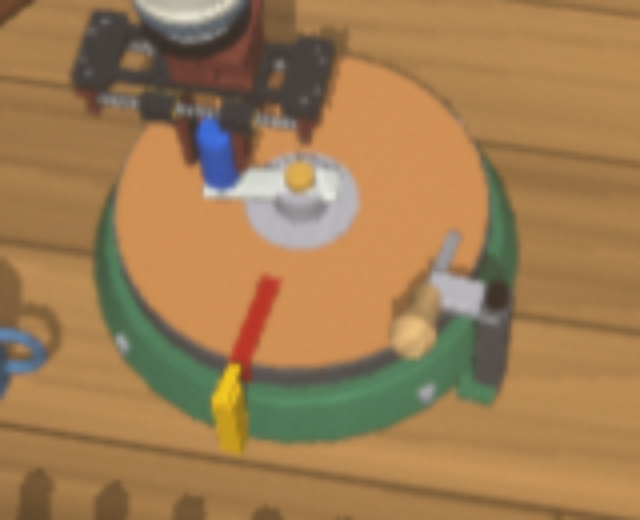

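The red stripe (255,320) runs straight to the yellow pointer (232,385). I'll release and lift.

```bash
python3 -m inch '[[[0,0,0,0],[0,0,0,0],[0,0,0,0],[0,0,0,0],[0,0,0,0],[0,0,0,0],[0,0,0,0]]]' 0; python3 -m inch '[[[0,0,-8,0],[0,0,-25,0],[0,0,-50,0],[0,0,-80,0],[0,0,-110,0],[0,0,-130,0],[0,0,-140,0],[-20,0,-140,0],[-50,0,-140,0],[-80,0,-140,0],[-90,0,-140,0],[-90,0,-140,0]]]';python3 - <<'E'
from h import *
look()
E
```

```text
clock: 24.7
ee_pos: [0.5547, -0.1479, 0.1366]
tool_rot: [-3.142, -0.0, -0.0]
force: [-0.5, -0.4, 0.4]
finger_gap: 0.995
grasp_force: 0.0
clock: 26.2
ee_pos: [0.4647, -0.148, 0.277]
tool_rot: [3.141, -0.001, -0.0]
force: [-0.8, -0.4, 0.0]
finger_gap: 1.001
grasp_force: 0.0
t 26.2 tcp r,phi 0.1016 -143.7 F [-0.8 -0.4  0. ] gap 1.001 0.0
top t 26.2 n 98 r 0.111 theta 0.009
scene t 26.25 n 82 r 0.116 theta -0.002
```

```bash
python3 -c "
from workcell import arm
print(arm.close_job())"
```

```text
the job is handed in; nothing more can be done
None
```

The job is handed in, though the close call returned no verdict: the wheel averaged about 2.0–2.1 rad/s (about 20 turns a minute) for over 6 s and now stands with its red mark within about 0.01 rad of the pointer, with the handle released and the arm clear.

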